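# Centre the macaron tower on its plinth

### The arm

A 6-joint arm with a two-finger parallel gripper is mounted at the origin on the work surface. World frame = base frame: x ahead of the robot, y to its left, z up, the work surface at z = 0. Lengths are in m, angles in rad, forces in N, time in s.
With the tool pointing down it reaches from about 0.375 to 0.975 m from the base axis. Payload 3.8 kg.
Tool frame: the origin (TCP) lies at the very end of the fingers, on their centre line; the grasp point (between the pads) lies 19 mm behind it; z points along the fingers, y is the direction in which the jaws open and shut (so a half turn about z gives the same grasp; the last joint's range is limited). The gripper opens to 85 mm and grips with 20 to 120 N. Pads are 22 mm wide; open, the fingers measure 114 mm over their backs; the gripper's body (76 mm by 85 mm) begins 54 mm behind the grasp point. The pads swing forward as they close: fully open they stand 13 mm farther back than shut.
Start: joints at [-1.222, 0.264, 1.604, -0, 1.274, -0.037], TCP at [0.254, -0.625, 0.231] pointing down, gripper open.
Joint ranges: [-2.63, 2.63], [-0.94, 2.18], [0.31, 2.57], [-1.31, 4.45], [0, 2.66], [-2.55, 2.55]. Speed limits (rad/s): [2.57, 2.57, 3.14, 3.14, 3.14, 3.14].

### API

Orientations are given as a rotation vector (axis times angle).
In Python, from workcell import status, read_camera, camera_info, order gives the robot as it stands.
- The arm moves only by the tool move_arm, never from a script. Its argument "deltas" is a list of rows, each a list of 3 entries, a list of its own where there are three numbers: the turn, a rotation vector about the world's x, y, z as a fraction of full scale, then the shift along the world's x, y, z as a fraction of full scale, then the closure, from -1 (fully open) to 1 (shut), so that 0 is half open. A call has 1 to 20 rows; each row is the pose to reach, as a shift and turn from the pose commanded when the call began; what a row does not reach only later rows make up. Full scale, the value 1, is 0.1 m for a shift and pi/2 rad for a turn. A row lasts 1/8 s, in which the tool goes at most 62.5 mm and 10.7 degrees, less where a joint would pass 70% of its speed; a pose out of reach is approached as far as the arm can. A call with a number of a shift or a turn outside -1 to 1 is refused whole. A call with a gripper value outside its range is refused whole. The fingers move at their own pace and stop on an object; "grip_force" is the grip in N (left out, the last holds). Time passes only in rows, so rows that repeat a pose let the fingers close. It gives the time, the measured TCP pose, the force and the opening at its end, in the units of the state.
- status.read_state(): the state, without advancing time (a new reading comes with each control period).
- read_camera(name): name is "scene" or "top" or "wrist"; returns (picture, depth): 420x560x3 uint8, red, green, blue; 420x560 float32, m along the optical axis (not along the pixel's ray), 0 where there is no reading.
- camera_info(name): a dict with "K" (3x3 intrinsics, pixels), "R" (3x3) and "t" (3): a world point X has camera coordinates R X + t. Camera axes: x right, y down, z forward; pixel columns grow to the right and rows downward; lengths in m; the calibration is good to about 2 mm. A picture is of the moment at which its call begins: read the wrist's pose just before it. camera_info takes no time and is no camera call; for the wrist camera it gives the pose at the moment of the call.
- order.finish_job(): hands the job in, once; it reports no verdict.
The state is a dict: "time": time; "q": joint angles; "joint_vel": joint speeds; "joint_torque": joint torques, N m; "tool_pos": TCP position; "tcp_rot": TCP orientation; "wrist_force": force on the tool from outside, world axes, zero at the start; "torque": the same for the moment, N m; "width": opening from 0.0 (shut) to 1.0 (fully open).
Only numpy, scipy, OpenCV 4.12 (cv2) and the standard library are available. Lean on these libraries where they do the work, as an engineer would, in place of code of your own. Each camera call takes 0.05 s, during which the arm holds its last target. There are 200 camera calls.

### The job

The wobbly macaron tower stands off-centre on its marble plinth: nudge it with light taps of the fingertips until it stands upright in the middle of the plinth, within 6 mm of the centre, and take the hand away. Only push it gently and low down; do not pinch, lift, tip or knock it over, leave the plinth where it is, and do not disturb anything else on the table.

Things in the scene. Friction and masses are not known exactly. Their poses are not given: they have to be found in the camera images.
- tower: rigid resin tower of four pink and cream macarons, red ball on top, 107 mm high, about 0.2 kg. Origin: centre of its underside; z up. Lowest macaron widest: 54 mm across at 5 to 17 mm up, but stands on only 34 mm, so it wobbles; those above are 50, 46, 42 mm across, 22 mm high each. Slides under 1 to 2 N on the lowest macaron, tips if pushed higher; spoilt by over 10 N or 17 degrees of tilt
- plinth: round white marble plinth, 116 mm across and 60 mm high, 1.7 kg, standing loose on a dark slate board whose top is 8 mm above the table. Its origin is the centre of its underside, so the centre of its top face lies 60 mm above it; turned about its vertical axis at random, which does not show
- macaron_a: loose pink macaron lying on the slate board, 48 mm across, 22 mm high; bystander; origin at the centre of its underside
- macaron_b: loose green macaron lying on the slate board, 48 mm across, 22 mm high; bystander; origin at the centre of its underside
- coupe: empty stemmed coupe glass, 90 mm across, 140 mm high; bystander; origin at the centre of its underside
- vase: green glass vase, 72 mm across, with flowers up to 230 mm high and 60 mm out from its axis; bystander; origin at the centre of its underside
- cake_plate: white plate 220 mm across with a yellow wedge-shaped cake, 150 mm high in all; bystander; origin at the centre of its underside
- bowl: small gold bowl, 90 mm across, 45 mm high; bystander; origin at the centre of its underside
- spoon: brass spoon lying on the table; bystander; origin at the centre of its underside
Not all that is in view belongs to the job. Leave any green look-alike of the plinth alone. What is shaped like the tower but turquoise is not meant.

How it is judged:
At the end, for the whole second after the job is handed in: The tower stands upright (within 3 degrees) and still on top of the plinth, its axis within 6 mm of the plinth's, and the plinth is within 12 mm of where it was (horizontal distance between tower and plinth below 0.006 m and z of tower in the frame of plinth between 0.057 and 0.063 m and angle between tower's own z axis and vertical below 0.05 rad and linear speed of tower below 0.01 m/s and angular speed of tower below 0.1 rad/s and distance of plinth from where it was at the start of the episode below 0.012 m); the robot touches nothing.
It fails at once if the tower is tipped (more than 0.3 rad) or falls off the plinth (angle between tower's own z axis and vertical above 0.3 rad or z of tower in the frame of plinth below 0.05 m).
It fails at once if the tower is lifted more than 8 mm off the plinth (z of tower in the frame of plinth above 0.068 m).
It fails at once if the tower is hit or squeezed with more than 10 N (contact force between tower and the fingers above 10 N or contact force between tower and the arm above 10 N).
It fails at once if the plinth is shifted by more than 12 mm (distance of plinth from where it was at the start of the episode above 0.012 m).
It fails at once if another thing on the table is shifted by more than 15 mm (distance of any of macaron_a, macaron_b, coupe, vase, cake_plate, bowl, spoon from where it was at the start of the episode above 0.015 m).
It also fails if it takes over 45 s, if anything falls off the work surface, if the arm or the gripper's body presses on something with over 40 N, if the wrist force passes 120 N, or if a joint passes its speed limit or range.

## Working session

There is one attempt and no reset: what is moved stays moved. The work goes in short steps, Python scripts to look and compute and a tool call to move; the robot and the scene stay as the last step left them, time stands still between calls to the robot, and variables do not carry over. Pictures are saved under pics/ and viewed, about 8 in all and at most 12, crops included, and the job is handed in when it is done.

Besides the shell and the picture viewer there is one more tool, called after "Request:" in YAML: its name, and indented under it one key for each argument. move_arm: Moves the arm, as the interface text tells. Its arguments: {"type":"object","properties":{"deltas":{"type":"array","items":{"type":"array"}},"grip_force":{"type":"number"}},"required":["deltas"]}

```bash
mkdir -p pics
python3 - <<'E'
from workcell import status, read_camera, camera_info
import numpy as np, cv2
print(status.read_state())
ims=[]
for n in ("scene","top"):
    p,d=read_camera(n); np.savez(f"{n}0.npz",p=p,d=d); i=camera_info(n); print(n,i)
    cv2.imwrite(f"pics/{n}0.png",p[:,:,::-1])
E
```

```text
{'time': 0.0, 'q': array([-1.22192231e+00,  2.64763306e-01,  1.60535630e+00, -8.09746811e-06,
        1.27369164e+00, -3.69366448e-02]), 'joint_vel': array([-0.00101269, -0.00091063,  0.00036773,  0.00085038, -0.00057597,
        0.00112646]), 'joint_torque': array([ 9.90016488e-04, -5.15104973e+01, -3.67317045e+01, -9.33010460e-05,
        1.28708855e-02,  1.70192862e-05]), 'tool_pos': array([ 0.25373633, -0.62471791,  0.22996473]), 'tcp_rot': array([-3.08116989e+00, -6.01862038e-01,  5.52969203e-04]), 'wrist_force': array([-0.52306031, -0.5194124 , -0.26378526]), 'torque': array([-0.01766131,  0.02463242, -0.00861008]), 'width': 0.9990641593585338}
scene {'K': array([[431.17372861,   0.        , 279.08509881],
       [  0.        , 431.17372861, 209.85028259],
       [  0.        ,   0.        ,   1.        ]]), 'R': array([[ 0.6368581 ,  0.77098033,  0.00104334],
       [ 0.51177742, -0.42173408, -0.74848129],
       [-0.57662434,  0.47721033, -0.66315509]]), 't': array([-0.35262343, -0.2433244 ,  1.5843919 ])}
top {'K': array([[423.61530249,   0.        , 278.3974273 ],
       [  0.        , 423.61530249, 210.17104268],
       [  0.        ,   0.        ,   1.        ]]), 'R': array([[-0.00588707, -0.99995754,  0.00708944],
       [-0.99471788,  0.00512939, -0.10251843],
       [ 0.10247772, -0.00765553, -0.99470584]]), 't': array([-0.00446257,  0.570459  ,  1.1583939 ])}
```

View pics/scene0.png

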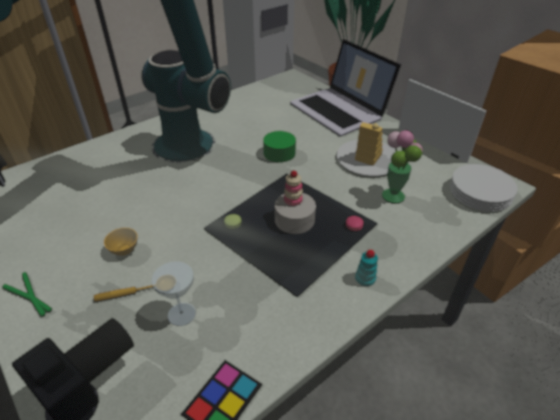

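View pics/top0.png

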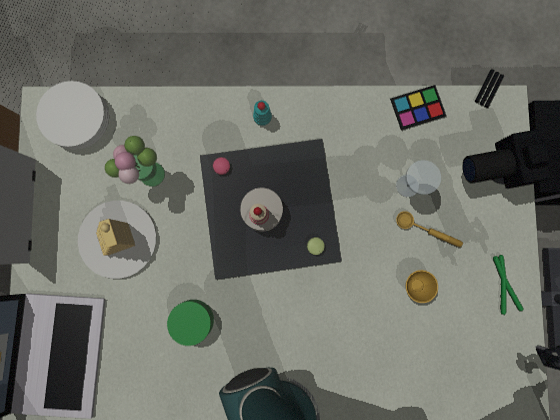

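The top view shows the plinth at about (262,209) with the tower's ball at about (258,212), the pink macaron at (222,166) and the yellow-green one at (316,246). The scene view shows the tower towards the back of the plinth. I'll measure from the depth data next.

```bash
cat > h.py <<'E'
import numpy as np, cv2
from scipy.optimize import least_squares
from workcell import status, read_camera, camera_info
def cloud(p,d,i):
    v,u=np.nonzero(d>0); z=d[v,u]; K=i["K"]
    c=np.c_[(u-K[0,2])/K[0,0]*z,(v-K[1,2])/K[1,1]*z,z]
    return (c-i["t"])@i["R"], p[v,u].astype(int), u, v
def ray(i,u,v,z):
    r=i["R"].T@np.linalg.solve(i["K"],[u,v,1.]); c=-i["R"].T@i["t"]
    return c+r*(z-c[2])/r[2]
def proj(i,X):
    c=i["R"]@np.asarray(X)+i["t"]; return (i["K"]@c)[:2]/c[2]
def circ(P,r):  # robust fit of centre with known radius
    return least_squares(lambda c:np.hypot(*(P-c).T)-r,P.mean(0),loss="soft_l1",f_scale=.001)
E
python3 - <<'E'
from h import *
for n in ("top","scene"):
    f=np.load(n+"0.npz"); i=camera_info(n); P,C,u,v=cloud(f["p"],f["d"],i)
    c0=ray(i,262,209,.068)[:2] if n=="top" else c0
    near=np.hypot(*(P[:,:2]-c0).T)<.09
    h=np.histogram(P[near,2],bins=np.arange(-.01,.2,.01)); print(n,c0,list(zip(h[1].round(2),h[0])))
    m=near&(abs(P[:,2]-.068)<.004); print("top face bbox",P[m].min(0),P[m].max(0),m.sum())
    (x,y),r=cv2.minEnclosingCircle(P[m][:,:2].astype(np.float32)); print("plinth enc",x,y,r)
    red=near&(C[:,0]>1.6*C[:,1])&(P[:,2]>.155); print("ball",P[red].mean(0),red.sum(), proj(i,[x,y,.068]))
    for a,b in ((.073,.085),(.095,.107),(.117,.129),(.139,.151)):
        k=near&(P[:,2]>a)&(P[:,2]<b); print(a,k.sum(),P[k].mean(0), P[k].min(0),P[k].max(0))
    s=near&0; 
    big=cv2.resize(f["p"][140:270,200:330] if n=="top" else f["p"][140:260,210:390],None,fx=4,fy=4,interpolation=cv2.INTER_CUBIC)
    cv2.imwrite(f"pics/{n}_c.png",big[:,:,::-1])
# bystander heights
f=np.load("top0.npz"); i=camera_info("top")
for nm,u,v,z in (("pink",222,166,.03),("green",316,246,.03),("turq",262,107,.1),("greenplinth",190,322,.06),("vase",150,175,.08),("plate",118,240,.02)): print(nm,ray(i,u,v,z).round(3))
E
```

```text
top [0.56986426 0.03713698] [(np.float64(-0.01), np.int64(0)), (np.float64(0.0), np.int64(1386)), (np.float64(0.01), np.int64(274)), (np.float64(0.02), np.int64(6)), (np.float64(0.03), np.int64(5)), (np.float64(0.04), np.int64(4)), (np.float64(0.05), np.int64(7)), (np.float64(0.06), np.int64(907)), (np.float64(0.07), np.int64(180)), (np.float64(0.08), np.int64(34)), (np.float64(0.09), np.int64(3)), (np.float64(0.1), np.int64(31)), (np.float64(0.11), np.int64(6)), (np.float64(0.12), np.int64(21)), (np.float64(0.13), np.int64(13)), (np.float64(0.14), np.int64(17)), (np.float64(0.15), np.int64(140)), (np.float64(0.16), np.int64(21)), (np.float64(0.17), np.int64(38)), (np.float64(0.18), np.int64(0))]
top face bbox [ 0.51300007 -0.01722434  0.06401148] [0.6276048  0.09703829 0.07199826] 1018
plinth enc 0.5705505609512329 0.03945063799619675 0.05791376903653145
ball [0.55500216 0.04538353 0.17186491] 50 [261.14623498 208.75272239]
0.073 21 [0.54237542 0.03856471 0.08020733] [0.51519731 0.02063569 0.07314913] [0.60191503 0.06866832 0.08488345]
0.095 17 [0.53784858 0.0489056  0.10278628] [0.
[... 1156 characters left out ...]
79814052582
ball [0.56404906 0.04130938 0.16886404] 28 [294.87417305 204.35461244]
0.073 70 [0.57247003 0.03525431 0.07949508] [0.541213   0.01516309 0.07344126] [0.59171341 0.07343786 0.08496799]
0.095 64 [0.57199132 0.03486244 0.10114853] [0.543639   0.02208932 0.09523671] [0.58396795 0.06598937 0.10686473]
0.117 58 [0.57194464 0.03769403 0.12352717] [0.54386757 0.02400559 0.11722244] [0.58356638 0.06749935 0.12899986]
0.139 61 [0.56997587 0.03855941 0.14562778] [0.53850855 0.02624662 0.13900952] [0.58086037 0.06810894 0.15095135]
pink [0.697 0.151 0.03 ]
green [ 0.47  -0.112  0.03 ]
turq [0.844 0.036 0.1  ]
greenplinth [0.27  0.229 0.06 ]
vase [0.662 0.339 0.08 ]
plate [0.49  0.442 0.02 ]
```

View pics/top_c.png

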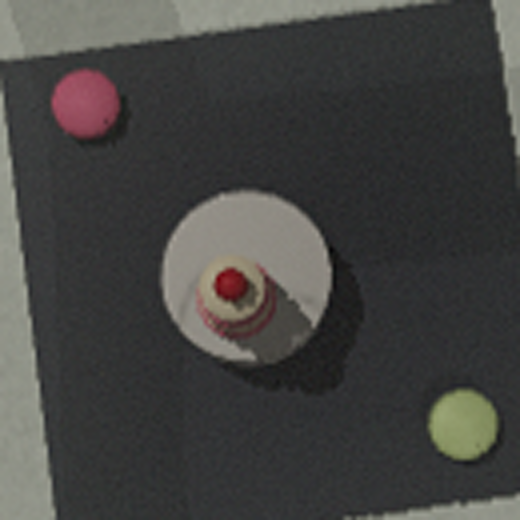

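Run:
```python
from h import *
from scipy.spatial.transform import Rotation as Ro
s=status.read_state(); R=Ro.from_rotvec(s["tcp_rot"]).as_matrix(); i=camera_info("wrist")
c=-i["R"].T@i["t"]; print("tool axes cols",R.round(3)); print("cam in tool",R.T@(c-s["tool_pos"]),"optical in tool",R.T@i["R"][2],"down",R.T@i["R"][1]); print(i["K"][0,0])
t=camera_info("top")
for n,u,v,z in (("coupe",423,177,.14),("bowl",422,287,.045),("spoon",430,230,0)): print(n,ray(t,u,v,z).round(3))
```

```text
tool axes cols [[ 0.926  0.376 -0.001]
 [ 0.376 -0.926  0.002]
 [ 0.    -0.002 -1.   ]]
cam in tool [ 0.07409355  0.00052497 -0.14266457] optical in tool [-0.29352314 -0.00158077  0.95595066] down [-9.55951769e-01 -1.59632344e-04 -2.93523748e-01]
303.7944568332808
coupe [ 0.643 -0.379  0.14 ]
bowl [ 0.357 -0.397  0.045]
spoon [ 0.514 -0.442  0.   ]
```

Request:
move_arm:
  deltas:
    - [[0,0,0.1],[0.1,0.3,0.6],1]
    - [[0,0,0.22],[0.35,0.98,1],1]
    - [[0,0,0.22],[0.35,0.98,1],1]

```text
time: 0.48
tool_pos: [0.2901, -0.5262, 0.3341]
tcp_rot: [2.93, 1.124, 0.001]
wrist_force: [-0.3, -0.8, 0.9]
width: 0.378
```

Request:
move_arm:
  deltas:
    - [[0,0,0.11],[0.18,0.5,0],1]
    - [[0,0,0.22],[0.35,0.98,0],1]

```text
time: 0.72
tool_pos: [0.324, -0.428, 0.3303]
tcp_rot: [-2.694, -1.614, 0.0]
wrist_force: [1.1, 0.6, -1.0]
width: 0.001
```

Request:
move_arm:
  deltas:
    - [[0,0,0.11],[0.18,0.5,0],1]
    - [[0,0,0.22],[0.35,0.98,0],1]

```text
time: 0.98
tool_pos: [0.3589, -0.3296, 0.33]
tcp_rot: [-2.375, -2.054, 0.0]
wrist_force: [1.1, 0.8, 0.4]
width: 0.004
```

Request:
move_arm:
  deltas:
    - [[0,0,0.11],[0.18,0.5,0],1]
    - [[0,0,0.22],[0.35,0.98,0],1]

```text
time: 1.23
tool_pos: [0.3939, -0.2317, 0.3301]
tcp_rot: [-1.987, -2.432, 0.001]
wrist_force: [1.1, -0.1, -0.4]
width: -0.002
```

Request:
move_arm:
  deltas:
    - [[0,0,0.11],[0.18,0.5,0],1]
    - [[0,0,0.22],[0.35,0.98,0],1]

```text
time: 1.48
tool_pos: [0.4289, -0.1338, 0.3302]
tcp_rot: [-1.539, -2.737, 0.001]
wrist_force: [-0.6, -0.5, 0.2]
width: 0.002
```

Request:
move_arm:
  deltas:
    - [[0,0,0.11],[0.18,0.5,0],1]
    - [[0,0,0.22],[0.35,0.98,0],1]

```text
time: 1.72
tool_pos: [0.4639, -0.0358, 0.3302]
tcp_rot: [-1.045, -2.962, 0.001]
wrist_force: [0.0, -0.0, -0.7]
width: 0.002
```

Request:
move_arm:
  deltas:
    - [[0,0,0.1],[0.18,0.5,0],1]
    - [[0,0,0.21],[0.36,0.97,0],1]
    - [[0,0,0.21],[0.36,0.97,0],1]
    - [[0,0,0.21],[0.36,0.97,0],1]

```text
time: 2.22
tool_pos: [0.4995, 0.0593, 0.3302]
tcp_rot: [-0.553, -3.091, 0.002]
wrist_force: [-0.5, -1.1, -0.6]
width: 0.004
```

```bash
cat >> h.py <<'E'
def look(tag,pl=(.5705,.0395)):
    i=camera_info("wrist"); p,d=read_camera("wrist"); np.savez(tag+".npz",p=p,d=d,**i)
    P,C,u,v=cloud(p,d,i); near=np.hypot(*(P[:,:2]-pl).T)<.075
    m=near&(abs(P[:,2]-.068)<.004); (x,y),r=cv2.minEnclosingCircle(P[m][:,:2].astype(np.float32))
    print("plinth enc",np.round([x,y,r],4),"bbox mid",((P[m].min(0)+P[m].max(0))/2).round(4),m.sum())
    hsv=cv2.cvtColor(p,cv2.COLOR_RGB2HSV)[v,u].astype(int)
    red=near&(P[:,2]>.158)&(P[:,2]<.19)&(hsv[:,1]>130)&(P[:,2]<.18)
    uu=(u[red].min()+u[red].max()+1)/2; vv=(v[red].min()+v[red].max()+1)/2
    q=ray(i,uu,vv,.168); print("ball px",uu,vv,"z range",P[red][:,2].min(),P[red][:,2].max(),"ray@.168",q.round(4))
    # level circles of the tower: points near known radii
    for lo,hi,r in ((.073,.085,.027),(.095,.107,.025),(.117,.129,.023),(.139,.151,.021)):
        k=near&(P[:,2]>lo)&(P[:,2]<hi)&(np.hypot(*(P[:,:2]-q[:2]).T)<.04)
        if k.sum()>20:
            f=circ(P[k][:,:2],r); print("level",lo,k.sum(),f.x.round(4),"rms",np.sqrt(np.mean(f.fun**2)).round(4))
    cv2.imwrite(f"pics/{tag}.png",p[:,:,::-1])
E
python3 - <<'E'
from h import *
look("w1"); print(status.read_state()["time"])
E
```

```text
plinth enc [0.5731 0.0396 0.0581] bbox mid [0.5723 0.0398 0.0673] 2700
ball px 286.0 241.5 z range 0.16317092558092366 0.1758112847025246 ray@.168 [0.5548 0.0467 0.168 ]
level 0.073 111 [0.5578 0.046 ] rms 0.0007
level 0.095 113 [0.5578 0.0459] rms 0.0007
level 0.117 127 [0.5578 0.0457] rms 0.0005
level 0.139 155 [0.5578 0.0457] rms 0.0007
2.275
```

View pics/w1.png

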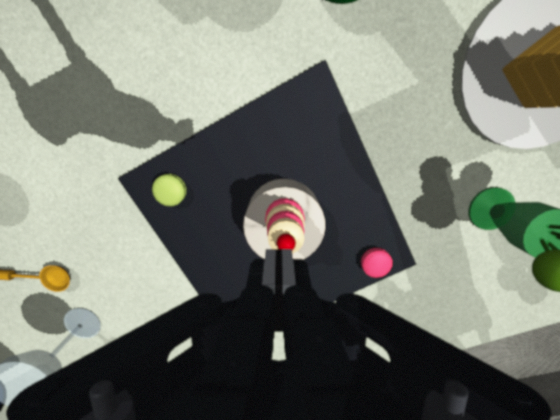

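The wrist view shows the tower at about (286,225) on the plinth at (285,222), with the shut fingers below it. The four level fits agree on (0.558, 0.046), against the plinth at (0.573, 0.040), so it needs a push of about 16 mm at -22.6°.

Request:
move_arm:
  deltas:
    - [[-0.04,-0.09,-0.01],[-0.05,0.05,-0.2],1]
    - [[-0.08,-0.18,-0.02],[-0.1,0.1,-0.6],1]
    - [[-0.107,-0.256,-0.026],[-0.128,0.162,-1],1]
    - [[-0.107,-0.256,-0.026],[-0.128,0.162,-1],1]

```text
time: 2.78
tool_pos: [0.4783, 0.0732, 0.2212]
tcp_rot: [0.531, 2.676, -0.143]
wrist_force: [-1.1, -0.2, -0.3]
width: 0.003
```

Request:
move_arm:
  deltas:
    - [[0,0,0],[0,0,-0.4],1]
    - [[0,0,0],[0,0,-0.8],1]
    - [[0,0,0],[0,0,-1],1]
    - [[0,0,0],[0,0,-1],1]

```text
time: 3.28
tool_pos: [0.4898, 0.0749, 0.1333]
tcp_rot: [0.535, 2.659, -0.131]
wrist_force: [-0.2, -0.7, 0.3]
width: 0.001
```

Run:
```python
from h import *
from scipy.spatial.transform import Rotation as Ro
s=status.read_state(); print(s["time"],s["tool_pos"],s["wrist_force"]); print(Ro.from_rotvec(s["tcp_rot"]).as_matrix().round(3))
look("w2")
p,d=read_camera("scene"); i=camera_info("scene"); P,C,u,v=cloud(p,d,i)
cv2.imwrite("pics/s2.png",cv2.resize(p[100:260,190:400],None,fx=3.5,fy=3.5,interpolation=cv2.INTER_CUBIC)[:,:,::-1])
```

```text
3.275 [0.48979933 0.07485378 0.13329016] [-0.20323603 -0.65643163  0.26285149]
[[-0.837  0.388  0.386]
 [ 0.349  0.921 -0.172]
 [-0.423 -0.009 -0.906]]
plinth enc [0.5732 0.0396 0.0584] bbox mid [0.5714 0.0395 0.0666] 4891Traceback (most recent call last):
  File "<stdin>", line 4, in <module>
  File "h.py", line 22, in look
    uu=(u[red].min()+u[red].max()+1)/2; vv=(v[red].min()+v[red].max()+1)/2
        ~~~~~~~~~~^^
    return umr_minimum(a, axis, None, out, keepdims, initial, where)
ValueError: zero-size array to reduction operation minimum which has no identity
```

```bash
python3 - <<'E'
import re
t=open("h.py").read()
a=t.index("    uu=(u[red]"); b=t.index("    # level")
t=t[:a]+"    q=np.array([.56,.045])\n    print('ball pts',red.sum(),P[red].mean(0) if red.any() else '')\n"+t[b:]
t=t.replace("def look(tag,pl=","def look(tag,pl=")
open("h.py","w").write(t)
E
python3 - <<'E'
from h import *
s=status.read_state(); print(s["time"],s["tool_pos"],s["q"].round(3),s["joint_vel"].round(3))
look("w2")
p,d=read_camera("scene")
cv2.imwrite("pics/s2.png",cv2.resize(p[100:260,190:400],None,fx=3.5,fy=3.5,interpolation=cv2.INTER_CUBIC)[:,:,::-1])
s=status.read_state(); print(s["time"],s["tool_pos"],s["q"].round(3),s["joint_vel"].round(3))
E
```

```text
3.325 [0.49044828 0.07527765 0.13438314] [ 0.297 -0.192  2.329 -0.438  0.712 -0.585] [ 0.011 -0.022 -0.008 -0.004 -0.009  0.006]
plinth enc [0.5733 0.0401 0.0585] bbox mid [0.572  0.0397 0.0667] 4895
ball pts 0 
level 0.073 744 [0.5582 0.0452] rms 0.0009
level 0.139 99 [0.5217 0.0651] rms 0.0011
3.425 [0.49039295 0.07582005 0.134833  ] [ 0.298 -0.193  2.33  -0.439  0.711 -0.584] [ 0.011 -0.009  0.016 -0.003 -0.007  0.008]
```

View pics/s2.png

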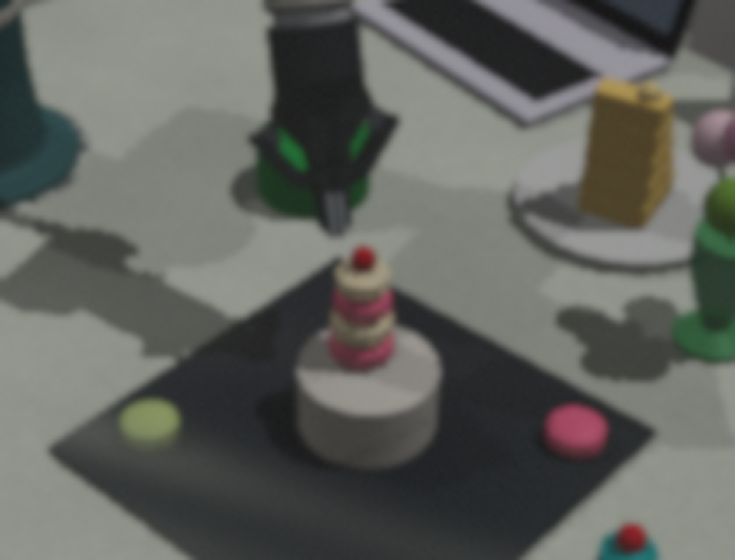

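The scene crop shows the hand poised behind the tower, the fingertip at about (338,230) and the tower at (362,320). I'll go down beside the plinth.

Request:
move_arm:
  deltas:
    - [[0,0,0],[-0.04,0,-0.2],1]
    - [[0,0,0],[-0.04,0,-0.4],1]
    - [[0,0,0],[-0.04,0,-0.58],1]
    - [[0,0,0],[-0.04,0,-0.58],1]
    - [[0,0,0],[-0.04,0,-0.58],1]
    - [[0,0,0],[-0.04,0,-0.58],1]

```text
time: 4.18
tool_pos: [0.4846, 0.0762, 0.075]
tcp_rot: [0.531, 2.658, -0.129]
wrist_force: [-1.0, -0.2, -0.5]
width: -0.001
```

Run:
```python
from h import *
from scipy.spatial.transform import Rotation as Ro
s=status.read_state(); print(s["time"],s["tool_pos"],s["wrist_force"]); R=Ro.from_rotvec(s["tcp_rot"]).as_matrix(); print(R.round(3))
for k in (-1,1): print("corner",s["tool_pos"]+k*.011*R[:,0])
look("w3")
f=np.load("w3.npz"); P,C,u,v=cloud(f["p"],f["d"],f)
m=np.abs(R.T@(P-s["tool_pos"]).T); L=((P-s["tool_pos"])@R)
k=(abs(L[:,1])<.03)&(L[:,2]<.002)&(L[:,2]>-.015)&(abs(L[:,0])<.03); print("finger pts in tool",k.sum(),L[k].min(0),L[k].max(0))
```

```text
4.175 [0.48457808 0.07619809 0.07502213] [-0.98500927 -0.21461155 -0.45366982]
[[-0.837  0.386  0.389]
 [ 0.346  0.923 -0.17 ]
 [-0.424 -0.008 -0.906]]
corner [0.49378227 0.07238744 0.07968711]
corner [0.4753739  0.08000874 0.07035715]
plinth enc [0.5323 0.0551 0.0376] bbox mid [0.5309 0.0551 0.0655] 93
ball pts 0 
level 0.095 126 [0.5115 0.0628] rms 0.0011
finger pts in tool 496 [ 0.00652076 -0.01440969 -0.01499805] [ 0.01216878  0.01292419 -0.00335345]
```

View pics/w3.png

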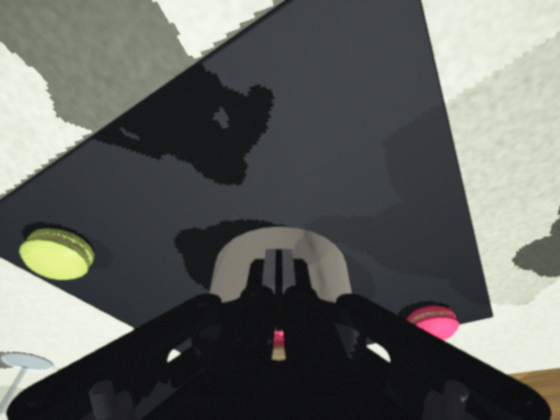

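The wrist view shows the fingers over the near rim of the plinth, with the macarons well clear to either side. The finger is aligned with the push line, so I'll raise it 2 mm and make the first slow push of about 8 mm.

Request:
move_arm:
  deltas:
    - [[0,0,0],[0,0,0.02],1]
    - [[0,0,0],[0.111,-0.046,0.02],1]
    - [[0,0,0],[0.222,-0.092,0.02],1]
    - [[0,0,0],[0.305,-0.127,0.02],1]
    - [[0,0,0],[0.323,-0.134,0.02],1]
    - [[0,0,0],[0.342,-0.142,0.02],1]
    - [[0,0,0],[0.36,-0.15,0.02],1]
    - [[0,0,0],[0.369,-0.154,0.02],1]
    - [[0,0,0],[0.378,-0.157,0.02],1]
    - [[0,0,0],[0.388,-0.161,0.02],1]
    - [[0,0,0],[0.397,-0.165,0.02],1]
    - [[0,0,0],[0.406,-0.169,0.02],1]
    - [[0,0,0],[0.415,-0.173,0.02],1]
    - [[0,0,0],[0.425,-0.177,0.02],1]
    - [[0,0,0],[0.434,-0.18,0.02],1]
    - [[0,0,0],[0.443,-0.184,0.02],1]
    - [[0,0,0],[0.452,-0.188,0.02],1]
    - [[0,0,0],[0.462,-0.192,0.02],1]
    - [[0,0,0],[0.462,-0.192,0.02],1]

```text
time: 6.6
tool_pos: [0.5295, 0.0565, 0.0753]
tcp_rot: [0.531, 2.661, -0.131]
wrist_force: [0.2, 0.3, 0.1]
width: -0.001
```

```bash
cat >> h.py <<'E'
def scene(p,d,tag=None):
    i=camera_info("scene"); P,C,u,v=cloud(p,d,i); near=np.hypot(*(P[:,:2]-(.574,.039)).T)<.075
    hsv=cv2.cvtColor(p,cv2.COLOR_RGB2HSV)[v,u].astype(int)
    m=near&(abs(P[:,2]-.068)<.004)&(hsv[:,1]<80); (x,y),r=cv2.minEnclosingCircle(P[m][:,:2].astype(np.float32)); print("plinth",np.round([x,y,r],4))
    # side wall fit too
    k=near&(P[:,2]>.02)&(P[:,2]<.06); f=circ(P[k][:,:2],.058); print("plinth wall",k.sum(),f.x.round(4))
    o=[]
    for lo,hi,r in ((.073,.085,.027),(.095,.107,.025),(.117,.129,.023),(.139,.151,.021)):
        # only camera-facing surfaces with colour (dark hand excluded)
        k=near&(P[:,2]>lo)&(P[:,2]<hi)&(hsv[:,2]>60)&(hsv[:,1]>40)
        if k.sum()>15: g=circ(P[k][:,:2],r); o.append(g.x); print("level",lo,k.sum(),g.x.round(4),np.sqrt(np.mean(g.fun**2)).round(4))
    print("tower-plinth(wall) mm",((np.median(o,0)-f.x)*1000).round(1))
    if tag: cv2.imwrite(f"pics/{tag}.png",cv2.resize(p[120:260,210:380],None,fx=4,fy=4,interpolation=cv2.INTER_CUBIC)[:,:,::-1])
E
python3 - <<'E'
from h import *
f=np.load("scene0.npz"); scene(f["p"],f["d"])
s=status.read_state(); print(s["time"],s["tool_pos"],s["wrist_force"])
p,d=read_camera("scene"); scene(p,d,"s3")
E
```

```text
plinth [0.5766 0.0392 0.0593]
plinth wall 404 [0.5751 0.0415]
level 0.073 68 [0.5584 0.0488] 0.002
level 0.095 64 [0.5578 0.0484] 0.0021
level 0.117 58 [0.558  0.0477] 0.0018
level 0.139 55 [0.5586 0.0483] 0.002
tower-plinth(wall) mm [-16.8   6.9]
6.6 [0.52946727 0.05654494 0.07525716] [0.24857781 0.322114   0.09820838]
plinth [0.5768 0.0407 0.059 ]
plinth wall 411 [0.5752 0.0414]
level 0.073 61 [0.5625 0.0461] 0.0024
level 0.095 68 [0.5624 0.0462] 0.0019
level 0.117 69 [0.5623 0.0464] 0.0084
level 0.139 60 [0.5626 0.0461] 0.0071
tower-plinth(wall) mm [-12.7   4.8]
```

View pics/s3.png

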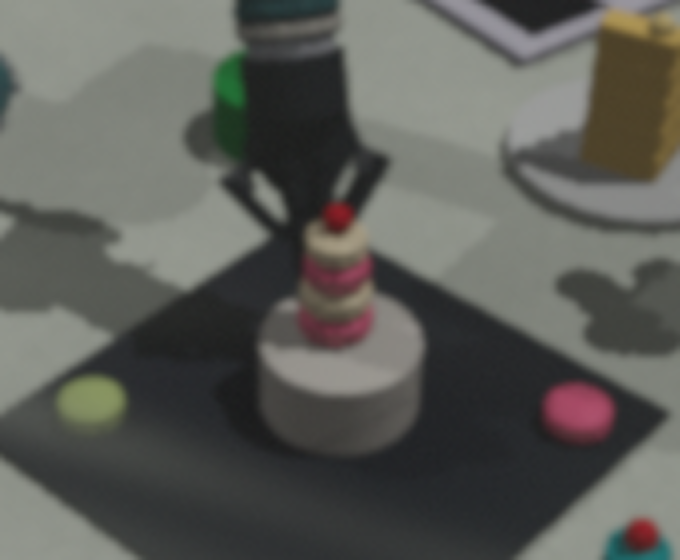

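The scene crop shows the tower upright at (340,270) and the fingers behind it. It has moved about 5 mm towards the centre and the plinth hasn't moved. About 11–12 mm remain, so I'll push another 9 mm.

Request:
move_arm:
  deltas:
    - [[0,0,0],[0.009,-0.004,0.01],1]
    - [[0,0,0],[0.018,-0.008,0.01],1]
    - [[0,0,0],[0.028,-0.012,0.01],1]
    - [[0,0,0],[0.037,-0.015,0.01],1]
    - [[0,0,0],[0.046,-0.019,0.01],1]
    - [[0,0,0],[0.055,-0.023,0.01],1]
    - [[0,0,0],[0.065,-0.027,0.01],1]
    - [[0,0,0],[0.074,-0.031,0.01],1]
    - [[0,0,0],[0.083,-0.035,0.01],1]
    - [[0,0,0],[0.083,-0.035,0.01],1]

```text
time: 7.9
tool_pos: [0.5378, 0.0531, 0.0763]
tcp_rot: [0.531, 2.661, -0.131]
wrist_force: [-0.0, 0.8, -0.0]
width: -0.002
```

Run:
```python
from h import *
s=status.read_state(); print(s["time"],s["tool_pos"],s["wrist_force"])
p,d=read_camera("scene"); scene(p,d); p,d=read_camera("scene"); scene(p,d)
```

```text
7.9 [0.53778775 0.0530729  0.07628861] [-0.00635476  0.84104971 -0.03981297]
plinth [0.5754 0.0389 0.0598]
plinth wall 408 [0.5751 0.0415]
level 0.073 60 [0.5708 0.0427] 0.0015
level 0.095 64 [0.5708 0.0427] 0.0044
level 0.117 65 [0.5709 0.0429] 0.0119
level 0.139 62 [0.5733 0.0423] 0.0039
tower-plinth(wall) mm [-4.2  1.2]
plinth [0.5763 0.039  0.059 ]
plinth wall 409 [0.575  0.0415]
level 0.073 62 [0.571  0.0431] 0.0018
level 0.095 60 [0.5706 0.0426] 0.0041
level 0.117 65 [0.5711 0.0427] 0.0076
level 0.139 58 [0.5728 0.0423] 0.0045
tower-plinth(wall) mm [-4.   1.2]
```

Request:
move_arm:
  deltas:
    - [[0,0,0],[0.009,-0.003,0],1]
    - [[0,0,0],[0.018,-0.006,0],1]
    - [[0,0,0],[0.026,-0.009,0],1]
    - [[0,0,0],[0.026,-0.009,0],1]
    - [[0,0,0],[0.018,-0.006,0],1]
    - [[0,0,0],[-0.05,0.02,0],1]
    - [[0,0,0],[-0.25,0.1,0],1]
    - [[0,0,0],[-0.55,0.22,0],1]
    - [[0,0,0],[-0.6,0.25,0.4],1]
    - [[0,0,0],[-0.6,0.25,0.9],1]
    - [[0,0,0],[-0.6,0.25,1],1]
    - [[0,0,0],[-0.6,0.25,1],1]

```text
time: 9.5
tool_pos: [0.4773, 0.0785, 0.1769]
tcp_rot: [0.531, 2.659, -0.13]
wrist_force: [-0.0, 0.7, -1.1]
width: 0.001
```

Request:
move_arm:
  deltas:
    - [[0.04,0.09,0],[0,0,0.5],1]
    - [[0.08,0.18,0],[0,0,1],1]
    - [[0.107,0.256,0],[0.1,-0.05,1],1]
    - [[0.107,0.256,0],[0.1,-0.05,1],1]
    - [[0.107,0.256,0],[0.1,-0.05,1],1]
    - [[0.107,0.256,0],[0.1,-0.05,1],1]

```text
time: 10.25
tool_pos: [0.4859, 0.0734, 0.2746]
tcp_rot: [-0.61, -3.078, 0.015]
wrist_force: [-0.4, 0.6, 0.3]
width: -0.003
```

Run:
```python
from h import *
s=status.read_state(); print(s["time"],s["tool_pos"],s["wrist_force"])
look("w4"); look("w4b")
p,d=read_camera("scene"); scene(p,d,"s4")
p,d=read_camera("top"); i=camera_info("top"); P,C,u,v=cloud(p,d,i)
m=(np.hypot(*(P[:,:2]-(.5705,.0395)).T)<.075)&(abs(P[:,2]-.068)<.004); print("top plinth",cv2.minEnclosingCircle(P[m][:,:2].astype(np.float32)))
r=(np.hypot(*(P[:,:2]-(.5705,.0395)).T)<.075)&(C[:,0]>1.6*C[:,1])&(P[:,2]>.155); print("top ball",P[r].mean(0) if r.any() else None)
```

```text
10.25 [0.48587932 0.07343696 0.27461027] [-0.43857107  0.61778966  0.25679494]
plinth enc [0.5731 0.04   0.058 ] bbox mid [0.571  0.0398 0.067 ] 3280
ball pts 0 
level 0.073 184 [0.5731 0.0394] rms 0.0008
level 0.095 90 [0.5729 0.0394] rms 0.0005
plinth enc [0.5732 0.0398 0.0581] bbox mid [0.5705 0.0397 0.0671] 3273
ball pts 0 
level 0.073 192 [0.5731 0.0394] rms 0.0007
level 0.095 106 [0.573  0.0394] rms 0.0005
plinth [0.5767 0.0399 0.0591]
plinth wall 401 [0.5749 0.0415]
level 0.073 69 [0.5729 0.0421] 0.0019
level 0.095 63 [0.5739 0.0425] 0.0017
level 0.117 60 [0.5738 0.0417] 0.0021
level 0.139 55 [0.5735 0.042 ] 0.0014
tower-plinth(wall) mm [-1.2  0.6]
top plinth ((0.5706387162208557, 0.03909757733345032), 0.057687532156705856)
top ball None
```

View pics/w4.png

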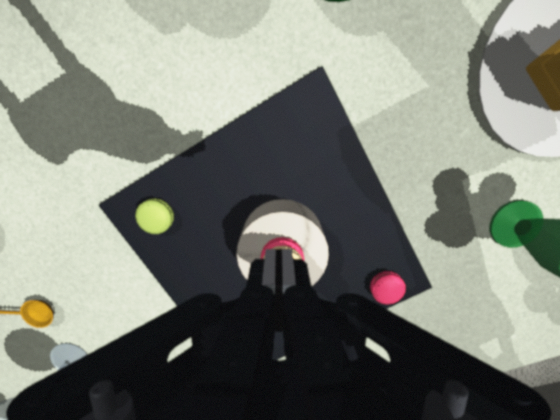

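The wrist view shows the tower on the plinth at about (283,245) with the hand well above it. The wrist data puts the two axes within 1 mm of each other and the scene camera within 1.5 mm, so I'm handing in.

```bash
python3 -c "
from workcell import order; print(order.finish_job())"
```

```text
the job is handed in; nothing more can be done
None
```

I pushed the tower about 16 mm across the plinth with three slow pushes of the shut, tilted fingertips, low on the lowest macaron. Then I drew the hand back, lifted it clear and handed the job in at about 10.5 s; no verdict is given.

Last checks:
- **Tower position:** the wrist camera put the tower's axis within 1 mm of the plinth's. The scene camera gave about 1.3 mm.
- **Upright:** the tower's levels line up within about 1 mm in the scene view.
- **Plinth:** it did not move measurably in any view.
- **Macarons:** the two loose macarons looked undisturbed in the last picture. I did not re-measure the other things on the table.
- **What disagreed or failed:** before the push the cameras differed by about 2 mm on the offset. The top camera could not see the red ball in the final check, because the hand hid it.

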